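# Find and bed the rocking coin-holder cover

## Task

One of the four covers of the chrome coin holder has come off its spring and rocks: press the covers gently near their front or back edge until you find the one that tips under the finger, while the sound ones only give a little straight down. Then press that rocking cover down at its middle, firmly, until it lies level and flush with the rim and stays there, and take the hand away. A sound cover must not be pushed right down (3 mm is too far), no cover may be lifted out, and everything else on the shelf stays where it is.

Things in the scene. Friction and masses are not known exactly. Their poses are not given: they have to be found in the camera images.
- holder: Chrome coin holder, fixed: low block 104 (x) x 254 (y) x 27 mm (rim height), origin centre of underside. Four open wells 83 (x) x 49 (y) mm at x = 0, y = -90, -30, 30, 90 mm, 11 mm walls between. Along each well's front and back (-x, +x ends) runs a ledge, top 19 mm above the origin; a cover on its ledges is flush with the rim.
- cover_1: One of four identical loose aluminium covers, 80 (x) x 46 (y) x 8 mm, 60 g, dark slot line across the middle; in the well at y = -90 mm, axes along the holder's. Origin: centre of underside, top 8 mm higher. At the start all four are level, tops 6 mm above the rim (33 mm above the holder's origin). Any of the four may be the rocking one.
- cover_2: One of four identical loose aluminium covers, 80 (x) x 46 (y) x 8 mm, 60 g, dark slot line across the middle; in the well at y = -30 mm, axes along the holder's. Origin: centre of underside, top 8 mm higher. At the start all four are level, tops 6 mm above the rim (33 mm above the holder's origin). Any of the four may be the rocking one.
- cover_3: One of four identical loose aluminium covers, 80 (x) x 46 (y) x 8 mm, 60 g, dark slot line across the middle; in the well at y = 30 mm, axes along the holder's. Origin: centre of underside, top 8 mm higher. At the start all four are level, tops 6 mm above the rim (33 mm above the holder's origin). Any of the four may be the rocking one.
- cover_4: One of four identical loose aluminium covers, 80 (x) x 46 (y) x 8 mm, 60 g, dark slot line across the middle; in the well at y = 90 mm, axes along the holder's. Origin: centre of underside, top 8 mm higher. At the start all four are level, tops 6 mm above the rim (33 mm above the holder's origin). Any of the four may be the rocking one.
- spring_a (a joint): How far (m) one of three broad sprung plates under the sound covers is pressed down: 0 at rest, positive down; under 1 N to start, then 3.5 N per mm (3 mm at 11 N), springs back. Pressed at its middle or near an edge, a sound cover sinks level. Which well it is in changes each run and is not told.
- spring_b (a joint): How far (m) one of three broad sprung plates under the sound covers is pressed down: 0 at rest, positive down; under 1 N to start, then 3.5 N per mm (3 mm at 11 N), springs back. Pressed at its middle or near an edge, a sound cover sinks level. Which well it is in changes each run and is not told.
- spring_c (a joint): How far (m) one of three broad sprung plates under the sound covers is pressed down: 0 at rest, positive down; under 1 N to start, then 3.5 N per mm (3 mm at 11 N), springs back. Pressed at its middle or near an edge, a sound cover sinks level. Which well it is in changes each run and is not told.
- rib (a joint): Push-down (m) of the 8 mm wide rib along y under the rocking cover's middle: 0 at start, 0.006 when that cover is on its ledges; 14 N of friction holds it where pushed. Pressed 33 mm from the middle (x), the cover tips with under 1 N till that edge is 6 mm down (0.16 rad), and falls back level. About 14 N at the middle sinks the rib. Which well changes each run, not told.
- charger: Bystander: matte black portable charger lying flat, 72 x 145 x 16 mm; origin centre of underside. Left end of the shelf.
- incense: Bystander: white ceramic incense holder, a tray 50 x 150 x 16 mm with a 28 mm high post at one end; origin centre of underside. Right part of the shelf.
- flashlight: Bystander: small aluminium flashlight lying along its x axis, 105 mm long, up to 31 mm high; origin at the middle of its underside. It lies behind (beyond, +x of) the coin holder, roughly parallel to it.
- earbuds: Bystander: purple plastic earbud case, 48 x 60 x 24 mm; origin centre of underside. It stands in front (-x) of the coin holder.
- balm: Bystander: lip balm stick standing upright, 19 mm across, 67 mm high, easily knocked over; origin centre of underside. It stands behind (+x of) the coin holder.
- dish: Bystander: small glass bowl, 84 mm across, 28 mm high; origin centre of underside. Right part of the shelf.
Things that resemble listed ones, but are neither listed nor needed, are in the scene too. Leave any orange or red look-alike of the cover_4 alone.

How it is judged:
On the way, in this order (a step that is already met when the one before it is completed fails the run):
1. The rocking cover has been tipped (over 0.08 rad) by a press near its edge, its rib not yet pushed down (angle between any of cover_1, cover_2, cover_3, cover_4's own z axis and vertical above 0.08 rad and value of joint rib below 0.003 m), for 0.1 s.
2. The rib under the rocking cover has been pushed down over 5 mm and all the covers are level (value of joint rib above 0.005 m and angle between each of cover_1, cover_2, cover_3, cover_4's own z axis and vertical below 0.05 rad), for 0.2 s.
At the end, for the whole second after the job is handed in: The rib under the rocking cover is down more than 5 of its 6 mm, the three springs are back up (under 1.5 mm down), and all four covers lie at rest in their own wells, level within 0.05 rad, within 5 mm of the well centres and not raised (all of step 2 and value of joint each of spring_a, spring_b, spring_c below 0.0015 m and x of cover_1 in the frame of holder between -0.005 and 0.005 m and y of cover_1 in the frame of holder between -0.095 and -0.085 m and z of each of cover_1, cover_2, cover_3, cover_4 in the frame of holder below 0.0275 m and linear speed of each of cover_1, cover_2, cover_3, cover_4 below 0.02 m/s and x of cover_2 in the frame of holder between -0.005 and 0.005 m and y of cover_2 in the frame of holder between -0.035 and -0.025 m and x of cover_3 in the frame of holder between -0.005 and 0.005 m and y of cover_3 in the frame of holder between 0.025 and 0.035 m and x of cover_4 in the frame of holder between -0.005 and 0.005 m and y of cover_4 in the frame of holder between 0.085 and 0.095 m); the robot touches nothing.
It fails at once if a sound cover was pushed down more than 3 mm (value of joint any of spring_a, spring_b, spring_c above 0.003 m).
It fails at once if a cover was lifted (its underside's centre more than 13 mm above the ledge) (z of any of cover_1, cover_2, cover_3, cover_4 in the frame of holder above 0.032 m).
It fails at once if something else on the shelf was moved more than 20 mm, or the lip balm tipped over (distance of any of charger, incense, flashlight, earbuds, balm, dish from where it was at the start of the episode above 0.02 m or angle between balm's own z axis and vertical above 0.4 rad).
It also fails if it takes over 54 s, if anything falls off the work surface, if the arm or the gripper's body presses on something with over 40 N, if the wrist force passes 120 N, or if a joint passes its speed limit or range.

## Robot

A 7-joint arm with a two-finger parallel gripper is mounted at the origin on the work surface. World frame = base frame: x ahead of the robot, y to its left, z up, the work surface at z = 0. Lengths are in m, angles in rad, forces in N, time in s.
With the tool pointing down it reaches from about 0.425 to 0.875 m from the base axis. Payload 9.9 kg.
Tool frame: the origin (TCP) lies at the very end of the fingers, on their centre line; the grasp point (between the pads) lies 19 mm behind it (tcp_to_grasp is the z of the grasp point in the tool frame, in m); z points along the fingers, y is the line along which they close (so a half turn about z gives the same grasp; the last joint's range is limited). The gripper opens to 85 mm and grips with 20 to 120 N. Pads are 22 mm wide; open, the fingers measure 114 mm over their backs; the gripper's body (76 mm by 85 mm) begins 54 mm behind the grasp point. The pads swing forward as they close: fully open they stand 13 mm farther back than shut.
Start: joints at [1.038, 0.576, 0.025, 1.437, -0.015, 1.129, -0.057], TCP at [0.293, -0.608, 0.231] pointing down, gripper open.
Joint ranges: [-2.76, 2.76], [-0.34, 2.15], [-1.52, 1.57], [0.19, 2.46], [-1.09, 4.23], [0.17, 1.99], [-2.82, 2.82]. Speed limits (rad/s): [2.22, 2.22, 3.01, 3.01, 3.14, 3.14, 3.14].

## Interface

Orientations are given as [roll, pitch, yaw] about the fixed x, y, z axes, in that order (R = Rz(yaw) Ry(pitch) Rx(roll)).
In Python, from rig import * gives the robot as it stands.
- The arm moves only by the shell command python3 -m inch 'ROWS' [OPENING]. ROWS is JSON, one flat list of numbers, 6 for each row, row after row: the shift along the world's x, y, z in cm, then the turn, a rotation vector about the world's x, y, z in degrees. In form: [x, y, z, ax, ay, az, x, y, z, ax, ay, az, ...]. A call has 1 to 10 rows; each row is the pose to reach, as a shift and turn from the pose commanded when the call began; what a row does not reach only later rows make up. A row lasts 1/12 s, in which the tool goes at most 41.7 mm and 7.16 degrees, less where a joint would pass 70% of its speed; a pose out of reach is approached as far as the arm can. A call with a gripper value outside its range is refused whole. OPENING is the finger opening in cm, from 0 to 8.54, set as the call begins (- or left out, the last holds). The fingers move at their own pace and stop on an object; the grip force is fixed at half the most. Time passes only in rows, so rows that repeat a pose let the fingers close. It gives the time, the measured TCP pose, the force, the opening and the grip force at its end, in the units of the state.
- get_state(): the state, without advancing time (a new reading comes with each control period).
- snapshot(name): name is "scene" or "top" or "wrist"; returns a dict with "pixels" (400x640x3 uint8, red, green, blue), "intrinsics" (3x3 intrinsics, pixels), "xyz" and "attitude" of the camera in the world. Camera axes: x right, y down, z forward; pixel columns grow to the right and rows downward; lengths in m; the calibration is good to about 2 mm. A picture is of the moment at which its call begins. There is no depth.
- sign_off(): hands the job in; it is judged then, once.
Trained networks look in a picture, given as the dict that the camera call returned (one of the last four; its "shot" number tells which), for a name from the list of things; names that differ only in an ending like _2 or _b are one class to them, and where a whole thing is asked for, a point or a joint stands for the part that bears it (a point fixed in the world has none). Each returns a list of dicts, best first, with "conf" (0 to 1); they miss things now and then, are a little off and sometimes report something else, mostly with a low value. They report only what shows in the picture. A call takes as long as a camera call. They do not tell look-alikes from the thing itself.
- silhouettes(picture, query): "region" (400x640 bool, what is visible of it) and "at" ([column, row] in pixels, amid what is visible of it).
- landmark_of(picture, query): "at" ([column, row] in pixels: a listed point, or the origin of a listed thing).
The state is a dict: "time": time; "joint_positions": joint angles; "dq": joint speeds; "effort": joint torques, N m; "ee_pos": TCP position; "orientation": TCP orientation; "contact_force": force on the tool from outside, world axes, zero at the start; "ft_torque": the same for the moment, N m; "grip_width": opening from 0.0 (shut) to 1.0 (fully open); "grip_force": force on a finger pad.
Only numpy, scipy, OpenCV 4.12 (cv2) and the standard library are available. Lean on these libraries where they do the work, as an engineer would, in place of code of your own. Each camera call takes 0.05 s, during which the arm holds its last target. There are 200 camera calls.

## Working session

There is one attempt and no reset: what is moved stays moved. The work goes in short steps, Python scripts to look and compute and a shell command to move; the robot and the scene stay as the last step left them, time stands still between calls to the robot, and variables do not carry over. Pictures are saved under pics/ and viewed, at most 10 in all, crops included, and the job is handed in when it is done.

```bash
mkdir -p pics; ls; python3 - <<'E'
from rig import *
import cv2,numpy as np
s=get_state();print(s['time'],s['ee_pos'],s['orientation'],s['contact_force'],s['grip_width'])
for n in("top","scene"):
    p=snapshot(n);cv2.imwrite(f"pics/{n}0.png",p["pixels"][:,:,::-1]);print(n,p["intrinsics"],p["xyz"],p["attitude"])
    for q in("holder","cover_1","balm","earbuds"):
        print(q,[(np.round(d["at"],1).tolist(),round(d["conf"],2)) for d in landmark_of(p,q)][:6])
E
```

```text
pics
0.0 [ 0.29268211 -0.60771243  0.23041046] [-3.13985965e+00  8.49845000e-05  4.48873136e-01] [0.56206207 0.14608377 0.3431266 ] 1.0008316677747464
top [[368.65663951   0.         324.07074841]
 [  0.         368.65663951 199.55381246]
 [  0.           0.           1.        ]] [0.36640076 0.01972848 1.25758449] [-3.02929626e+00  4.12502663e-04 -1.56442357e+00]
holder [([353.3, 166.5], 0.58)]
cover_1 [([417.0, 275.8], 0.8), ([386.1, 171.2], 0.71), ([256.6, 279.2], 0.67), ([348.8, 165.9], 0.57), ([331.1, 160.9], 0.56), ([369.8, 167.9], 0.53)]
balm [([389.7, 139.2], 0.45)]
earbuds [([348.5, 200.5], 0.7), ([369.4, 169.2], 0.52)]
scene [[429.42675911   0.         320.88651797]
 [  0.         429.42675911 197.53252038]
 [  0.           0.           1.        ]] [1.07293169 0.71782033 0.74682036] [-2.20663467 -0.02131028  2.47172548]
holder [([268.9, 201.3], 0.98)]
cover_1 [([252.5, 175.1], 0.78), ([279.8, 211.7], 0.69), ([266.6, 198.0], 0.58), ([317.7, 147.7], 0.43)]
balm [([214.4, 192.9], 0.58)]
earbuds [([302.0, 191.9], 0.59)]
```

```bash
python3 - <<'E'
import cv2
a=cv2.imread("pics/top0.png")[100:300,220:460]
cv2.imwrite("pics/a.png",cv2.resize(a,None,fx=3,fy=3,interpolation=cv2.INTER_CUBIC)[:600])
b=cv2.imread("pics/scene0.png");cv2.imwrite("pics/b.png",b)
E
```

```text
(no output)
```

View pics/a.png

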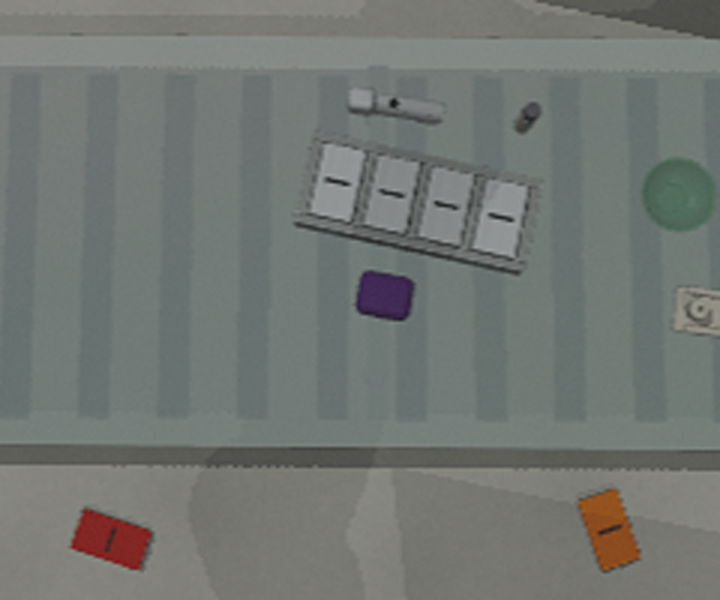

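View pics/b.png

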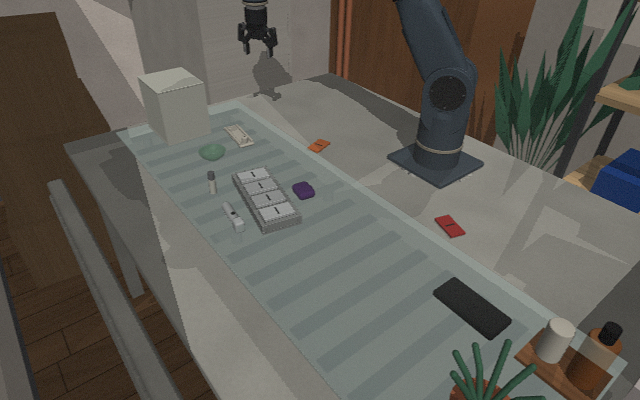

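The top crop shows the holder with four covers; their slots are at full-frame pixels of about (333,160), (351,165), (369,168) and (387,172). The balm is at (396,139), the flashlight at (352,135) and the earbuds at (348,198). In the scene view the slots are at about (279,211), (269,196), (261,186) and (253,177). I'll triangulate them next.

```bash
cat > h.py <<'E'
import numpy as np,cv2
from scipy.spatial.transform import Rotation as R
def ray(p,px):
    d=np.linalg.inv(p["intrinsics"])@[px[0],px[1],1]
    return np.array(p["xyz"]),R.from_euler("xyz",p["attitude"]).apply(d)
def atz(p,px,z):
    o,d=ray(p,px);return o+d*(z-o[2])/d[2]
def tri(a,b):
    A=np.zeros((3,3));c=np.zeros(3)
    for o,d in(a,b):
        d=d/np.linalg.norm(d);M=np.eye(3)-np.outer(d,d);A+=M;c+=M@o
    return np.linalg.solve(A,c)
def slot(p,g,r=5):
    im=cv2.cvtColor(p["pixels"],cv2.COLOR_RGB2GRAY).astype(float)
    x,y=np.round(g).astype(int);w=im[y-r:y+r+1,x-r:x+r+1]
    m=np.clip(np.median(w)-20-w,0,None);Y,X=np.mgrid[y-r:y+r+1,x-r:x+r+1]
    return np.array([(m*X).sum(),(m*Y).sum()])/m.sum()
E
python3 - <<'E'
from rig import *
from h import *
t=snapshot("top");s=snapshot("scene")
T=[slot(t,g) for g in((387,172),(369,168),(351,165),(333,160))]
S=[slot(s,g,4) for g in((253,177),(261,186),(269,196),(279,211))]
for a,b in zip(T,S):
    P=tri(ray(t,a),ray(s,b));print(a.round(1),b.round(1),P.round(4))
def blob(p,q,k=0):
    d=silhouettes(p,q);return d[0]["at"] if d else None
for q in("holder","balm","flashlight","earbuds","charger"):
    a,b=blob(t,q),blob(s,q);print(q,a,b, tri(ray(t,a),ray(s,b)).round(3) if a is not None and b is not None else "")
E
```

```text
[386.6 172. ] [253.4 176. ] [ 0.5885 -0.1797  0.0775]
[368.1 168. ] [260.  185.1] [ 0.6014 -0.1201  0.0845]
[350.3 164.1] [267.8 196.9] [ 0.6137 -0.0625  0.0844]
[332.  160.2] [276.6 210.2] [ 0.6264 -0.003   0.0839]
holder [355.7, 171.5] [261.9, 216.6] [ 0.612 -0.092 -0.003]
balm [346.6, 196.9] [212.1, 182.8] [ 0.612 -0.105  0.102]
flashlight [352.3, 134.9] [232.9, 215.3] [ 0.715 -0.07   0.068]
earbuds [349.4, 195.7] [302.0, 188.7] [ 0.51  -0.058  0.07 ]
charger [189.4, 207.9] [473.3, 307.1] [0.468 0.468 0.055]
```

Cover tops are at about z=0.084. The holder's yaw is about -12°, with its centre near (0.6075, -0.0913). I'll close the fingers, align them with the holder, and hover over cover_1's front edge.

```bash
python3 -m inch '[1,2,0,0,0,-4, 3,5,0,0,0,-9, 5,8,0,0,0,-15, 7,11,0,0,0,-21, 9,14,0,0,0,-27, 11,17,0,0,0,-32, 13,20.5,0,0,0,-36, 15,24,0,0,0,-37.9, 17,27,0,0,0,-37.9, 18,29,0,0,0,-37.9]' 0
python3 -m inch '[1.8,3,-1,0,0,0, 3.6,6,-3,0,0,0, 5.4,9,-5,0,0,0, 7,11.5,-7,0,0,0, 8,13,-9,0,0,0, 8.7,14.2,-10.5,0,0,0, 8.76,14.45,-11.5,0,0,0, 8.76,14.45,-12,0,0,0, 8.76,14.45,-12,0,0,0, 8.76,14.45,-12,0,0,0]'
python3 - <<'E'
from rig import *
import cv2
s=get_state();print(s)
p=snapshot("wrist");w=p["pixels"][:,:,::-1];t=snapshot("top")["pixels"][130:210,300:420,::-1]
cv2.imwrite("pics/w1.png",w);cv2.imwrite("pics/t1.png",cv2.resize(t,None,fx=5,fy=5,interpolation=cv2.INTER_CUBIC))
E
```

```text
time: 1.93
ee_pos: [0.4757, -0.3139, 0.2314]
orientation: [-3.14, -0.001, -0.209]
contact_force: [0.2, 1.2, -0.5]
grip_width: 0.002
grip_force: 0.0
time: 2.77
ee_pos: [0.56, -0.1754, 0.1118]
orientation: [3.141, -0.0, -0.215]
contact_force: [0.2, -1.0, -0.1]
grip_width: -0.002
grip_force: 0.0
{'time': 2.7667, 'joint_positions': array([ 0.13954089,  0.57909048,  0.12941148,  1.82345509, -0.10315909,
        0.74517364, -1.46153486]), 'dq': array([ 0.00298647, -0.01312021, -0.00137461, -0.00928795,  0.0009471 ,
        0.00113344, -0.00299082]), 'effort': array([-9.13513899e-01, -6.75059724e+01,  3.46602850e+00, -2.09171373e+01,
       -4.13467304e-02, -6.53510587e-02,  1.31438562e-02]), 'ee_pos': array([ 0.56000168, -0.17536585,  0.11184478]), 'orientation': array([ 3.14078238e+00, -3.41403256e-04, -2.14689334e-01]), 'contact_force': array([ 0.23031986, -0.97109736, -0.11429966]), 'ft_torque': array([-0.03844052, -0.0346891 , -0.04376848]), 'grip_force': 0.0, 'grip_width': -0.002434929682127465}
```

View pics/w1.png

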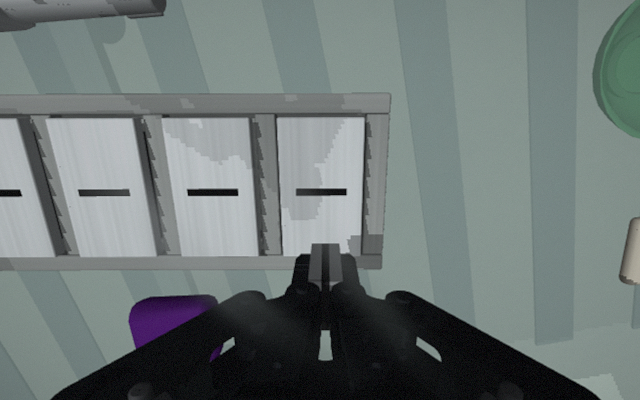

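The wrist view shows holder edges parallel to the image, so yaw is right. The slots are at (321,192), (213,192) and (104,192), and the fingertips at (326,245–285), over cover_1's front edge. I'll refine positions from this view.

```bash
python3 - <<'E'
from rig import *
from h import *
p=snapshot("wrist");g=cv2.cvtColor(p["pixels"],cv2.COLOR_RGB2GRAY)
print(p["xyz"],p["attitude"])
for x0 in(70,180,288):
    w=g[180:204,x0:x0+70]<70;ys,xs=np.nonzero(w);c=(xs.mean()+x0,ys.mean()+180)
    print(np.round(c,1),w.sum(),[atz(p,c,z).round(4) for z in(.079,.084)])
# holder rim edges front/back & shelf
for px in((325,257),(321,118),(321,256)): print(px,atz(p,px,.084).round(4))
E
```

```text
[ 0.63370898 -0.19200173  0.25557285] [ 2.84265576e+00 -9.28027698e-04 -1.78558533e+00]
[102.3 193. ] 248 [array([ 0.6119, -0.056 ,  0.079 ]), array([ 0.6125, -0.0599,  0.084 ])]
[213.3 192.5] 297 [array([ 0.5986, -0.1186,  0.079 ]), array([ 0.5996, -0.1207,  0.084 ])]
[321.3 192.5] 298 [array([ 0.5853, -0.1794,  0.079 ]), array([ 0.5867, -0.1798,  0.084 ])]
(325, 257) [ 0.5471 -0.1733  0.084 ]
(321, 118) [ 0.6262 -0.1884  0.084 ]
(321, 256) [ 0.5483 -0.1711  0.084 ]
```

```bash
python3 -m inch '[0,0,-0.6,0,0,0, 0,0,-1.2,0,0,0, 0,0,-1.8,0,0,0, 0,0,-2.2,0,0,0, 0,0,-2.5,0,0,0, 0,0,-2.6,0,0,0,0,0,-2.6,0,0,0,0,0,-2.6,0,0,0]'
for i in 1; do python3 -m inch '[0,0,-0.05,0,0,0,0,0,-0.05,0,0,0,0,0,-0.05,0,0,0]' | sed -n 2,4p; done; python3 -m inch '[0,0,-0.05,0,0,0,0,0,-0.05,0,0,0,0,0,-0.05,0,0,0]'| sed -n 2,4p
```

```text
time: 3.58
ee_pos: [0.5604, -0.1736, 0.0853]
orientation: [-3.142, 0.0, -0.213]
contact_force: [-0.3, 0.1, 1.0]
grip_width: 0.0
grip_force: 0.0
ee_pos: [0.5607, -0.1737, 0.085]
orientation: [-3.142, -0.001, -0.213]
contact_force: [-0.6, 0.4, 1.1]
ee_pos: [0.5607, -0.1737, 0.0845]
orientation: [-3.142, -0.0, -0.213]
contact_force: [-0.3, -0.5, 3.5]
```

```bash
python3 -m inch '[0,0,-0.04,0,0,0,0,0,-0.04,0,0,0,0,0,-0.04,0,0,0]'| sed -n 2,4p
```

```text
ee_pos: [0.5607, -0.1737, 0.0841]
orientation: [-3.142, -0.0, -0.213]
contact_force: [-0.9, -0.5, 4.5]
```

Cover_1 is sound: the force climbs at about 3 N/mm from z≈0.0851. Next is cover_2's front edge.

```bash
python3 -m inch '[0,0,0.6,0,0,0, 0,0,1.2,0,0,0, 0.6,3,1.2,0,0,0, 1.25,5.87,1.2,0,0,0, 1.25,5.87,0.8,0,0,0, 1.25,5.87,0.4,0,0,0, 1.25,5.87,0.15,0,0,0, 1.25,5.87,0.1,0,0,0, 1.25,5.87,0.1,0,0,0,1.25,5.87,0.1,0,0,0]'| sed -n 2,4p
python3 -m inch '[0,0,-0.05,0,0,0,0,0,-0.05,0,0,0,0,0,-0.05,0,0,0]'| sed -n 2,4p; python3 -m inch '[0,0,-0.05,0,0,0,0,0,-0.05,0,0,0,0,0,-0.05,0,0,0]'| sed -n 2,4p
```

```text
ee_pos: [0.5727, -0.116, 0.0849]
orientation: [3.141, 0.0, -0.214]
contact_force: [-0.3, 0.6, 0.4]
ee_pos: [0.573, -0.1153, 0.0845]
orientation: [3.142, -0.0, -0.213]
contact_force: [-0.5, 0.3, 0.5]
ee_pos: [0.573, -0.1149, 0.0839]
orientation: [-3.142, -0.0, -0.213]
contact_force: [-0.2, 0.7, -0.1]
```

```bash
python3 -m inch '[0,0,-0.06,0,0,0,0,0,-0.06,0,0,0,0,0,-0.06,0,0,0]'| sed -n 2,4p; python3 -m inch '[0,0,-0.06,0,0,0,0,0,-0.06,0,0,0,0,0,-0.06,0,0,0]'| sed -n 2,4p
python3 - <<'E'
from rig import *
import cv2
cv2.imwrite("pics/w2.png",snapshot("wrist")["pixels"][:,:,::-1])
E
```

```text
ee_pos: [0.573, -0.1149, 0.0832]
orientation: [-3.142, 0.0, -0.213]
contact_force: [0.3, -0.1, -0.2]
ee_pos: [0.573, -0.1149, 0.0827]
orientation: [-3.142, 0.0, -0.213]
contact_force: [0.4, -0.5, -0.6]
```

View pics/w2.png

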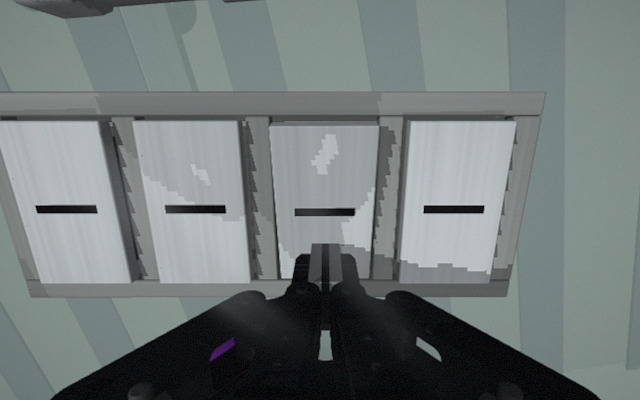

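Cover_2 tips: its slot has shifted to (325,212) against 209 for its neighbours, its far edge to row 125 against 121, and there is no force. I'll press a little further to pass 0.08 rad.

```bash
python3 -m inch '[0,0,-0.05,0,0,0,0,0,-0.05,0,0,0,0,0,-0.05,0,0,0]'| sed -n 2,4p; python3 -m inch '[0,0,-0.05,0,0,0,0,0,-0.05,0,0,0,0,0,-0.05,0,0,0]'| sed -n 2,4p
python3 - <<'E'
from rig import *
import cv2
cv2.imwrite("pics/w3.png",snapshot("wrist")["pixels"][:,:,::-1])
E
```

```text
ee_pos: [0.5731, -0.115, 0.0824]
orientation: [-3.142, -0.0, -0.213]
contact_force: [0.3, -0.0, 2.8]
ee_pos: [0.5731, -0.115, 0.0822]
orientation: [-3.141, -0.0, -0.213]
contact_force: [-2.2, 1.6, 7.1]
```

View pics/w3.png

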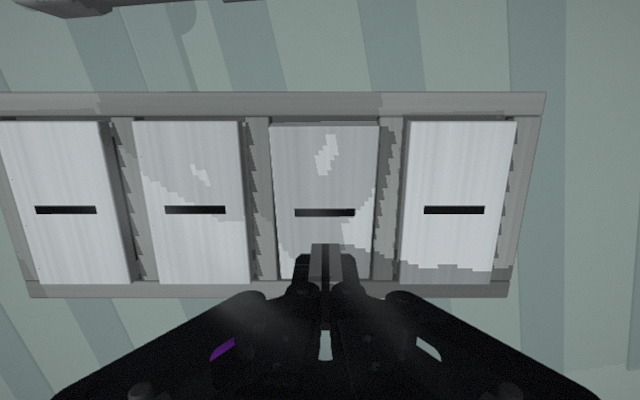

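Force only appears once the edge meets its ledge after about 2.5 mm of free travel, so cover_2 is the rocking one and it has been tipped. I'll lift and press at its middle.

```bash
python3 -m inch '[0,0,0.3,0,0,0, 0,0,0.8,0,0,0, 0,0,1.2,0,0,0, 1.4,-0.3,1.2,0,0,0, 2.72,-0.58,1.2,0,0,0, 2.72,-0.58,0.9,0,0,0, 2.72,-0.58,0.6,0,0,0, 2.72,-0.58,0.4,0,0,0, 2.72,-0.58,0.4,0,0,0, 2.72,-0.58,0.4,0,0,0]'| sed -n 2,4p
python3 -m inch '[0,0,-0.1,0,0,0,0,0,-0.2,0,0,0,0,0,-0.2,0,0,0]'| sed -n 2,4p; python3 -m inch '[0,0,-0.1,0,0,0,0,0,-0.2,0,0,0,0,0,-0.2,0,0,0]'| sed -n 2,4p
```

```text
ee_pos: [0.5994, -0.1206, 0.0855]
orientation: [3.142, 0.001, -0.213]
contact_force: [-0.4, 0.5, -0.5]
ee_pos: [0.5998, -0.1207, 0.0844]
orientation: [-3.141, 0.0, -0.213]
contact_force: [-3.3, 1.3, 7.3]
ee_pos: [0.5998, -0.1207, 0.0826]
orientation: [-3.141, -0.0, -0.213]
contact_force: [-3.5, 0.8, 10.3]
```

```bash
python3 -m inch '[0,0,-0.1,0,0,0,0,0,-0.2,0,0,0,0,0,-0.2,0,0,0]'| sed -n 2,4p; python3 -m inch '[0,0,-0.1,0,0,0,0,0,-0.15,0,0,0,0,0,-0.15,0,0,0]'| sed -n 2,4p
```

```text
ee_pos: [0.5998, -0.1207, 0.0807]
orientation: [-3.141, -0.0, -0.213]
contact_force: [-3.9, 1.5, 10.7]
ee_pos: [0.5998, -0.1207, 0.0792]
orientation: [-3.141, -0.0, -0.213]
contact_force: [-3.6, 1.2, 10.9]
```

Constant force matches the rib's friction. I'll continue to the hard stop.

```bash
python3 -m inch '[0,0,-0.05,0,0,0,0,0,-0.1,0,0,0,0,0,-0.1,0,0,0]'| sed -n 2,4p; python3 -m inch '[0,0,-0.05,0,0,0,0,0,-0.05,0,0,0,0,0,-0.05,0,0,0]'| sed -n 2,4p
```

```text
ee_pos: [0.5998, -0.1207, 0.0791]
orientation: [-3.141, -0.0, -0.213]
contact_force: [-5.7, 1.2, 21.3]
ee_pos: [0.5998, -0.1207, 0.0791]
orientation: [-3.141, -0.001, -0.213]
contact_force: [-8.5, 1.6, 26.4]
```

Hard stop at z=0.0791, which is 6 mm of travel, so the cover is on its ledges. I'll retreat and check.

```bash
python3 -m inch '[0,0,0,0,0,0,0,0,0,0,0,0,0,0,0.5,0,0,0, 0,0,1.5,0,0,0, 0,0,3,0,0,0, -0.5,0,5,0,0,0,-1,0,7,0,0,0,-1.5,0,9,0,0,0,-2,0,10,0,0,0,-2,0,10,0,0,0]'
python3 - <<'E'
from rig import *
import cv2
cv2.imwrite("pics/w4.png",snapshot("wrist")["pixels"][:,:,::-1])
E
```

```text
time: 9.93
ee_pos: [0.5805, -0.1212, 0.1792]
orientation: [-3.141, -0.004, -0.213]
contact_force: [-0.6, 0.3, 0.5]
grip_width: 0.006
grip_force: 0.0
```

View pics/w4.png

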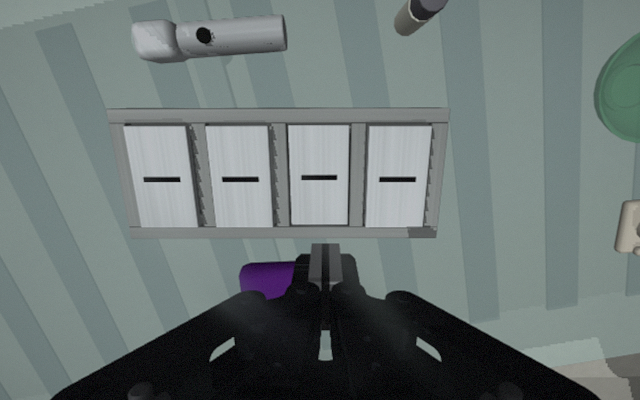

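Cover_2, with its slot at (319,177), lies flush and centred in its well. The other three stand raised as before, and the balm, flashlight, earbuds and dish look undisturbed.

```bash
python3 -c "
from rig import *
print(sign_off())"
```

```text
the job is handed in; nothing more can be done
None
```

Cover_2 was the rocking one: I tipped it at its front edge, pressed it down at the middle to a hard stop 6 mm lower and flush with the rim, took the hand away and handed the job in; no verdict came back.

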